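# Roll the basin caddy under the dispenser

## Task

Take the small wheeled caddy by its rear handle and push it straight ahead until both front castors trail straight behind their pivots, well before the bay; then steer it, wheels on the table and basin aboard, between the green rails and over the low yellow ridge. Lean its nose on the black rubber buffer for one second with a light push of about 9 N (between 5 and 13 N, never 18 N), wherever the buffer happens to be set, then ease off and let go, leaving the caddy parked straight, past the ridge, under the dispenser. Do not bump the rails hard, and leave everything else on the table alone.

Things in the scene. Friction and masses are not known exactly. Their poses are not given: they have to be found in the camera images.
- caddy: Wheeled wooden caddy, deck 170 (along its x) by 150 mm, top 44 mm high, 0.6 kg plus basin. Origin at table level under the deck's centre; x points ahead, z up; flat nose 85 mm ahead. Fixed wheels (30 mm across) 66 mm behind the origin, swivel castors' pivots 60 mm ahead, all 48 mm to the side. Rolls ahead freely, resists side slip, turns about its rear wheels, which never meet the ridge.
- caddy_handle (a point): Middle of the caddy's round steel handle bar, 12 mm thick, 120 mm long along the caddy's y, 115 mm above the table and 95 mm behind the caddy's origin; an upright leg runs down at each end. Everything else on the caddy is lower than 86 mm. Axes as the caddy's.
- caddy_centre (a point): Centre of the caddy's deck, 40 mm above the table, straight above the caddy's origin. Axes as the caddy's.
- castor_l (a joint): Swivel of the left front castor, rad, positive anticlockwise from above: 0 when its wheel (touching the table 14 mm from the pivot) trails straight behind the pivot, pi when it points ahead. Pushing the caddy straight ahead by 50 to 70 mm swings it to near 0.
- castor_r (a joint): The same for the right front castor.
- basin: Blue enamel basin, 148 mm across the rim, 37 mm high, loose on the caddy's deck inside a low wooden lip. Origin: centre of its underside.
- dock: Fixed parking bay. Origin on the table about where the caddy's origin should come to rest; x points the way the caddy drives in, z up. Green rails 14 mm high from x = -90 to 70 mm at y = -75 and 75 mm (12 mm thick; gap 138 mm, 6 mm to spare beside the wheels), flared ends out to x = -140 mm. Beyond the rails a green block 62 mm high carries the rubber buffer.
- ridge (a point): Middle of the crest of the low yellow ridge across the bay, 2 mm high, 26 mm ahead of the bay's origin. The front wheels climb it with 1 to 3 N while the caddy's origin is 29 to 20 mm short of the bay's, then roll down by themselves until 12 mm short, before the buffer is met; past there the ridge keeps the caddy from rolling back.
- spout (a point): Tip of the spout of the white push dispenser, 190 mm above the table and 70 mm ahead of the bay's origin. The dispenser, 208 mm high and 68 mm thick, stands 175 mm ahead of the bay's origin; do not touch it.
- buffer_mid (a point): Fixed point on the bay's centre line, 85 mm ahead of the bay's origin and 42 mm above the table: the middle of the span in which the free face of the black rubber buffer can stand. The face stands up to 10 mm before or beyond it, set differently each day: feel for it. The buffer is a spring of 3 N per mm, from zero; its pad is 60 mm wide, 26 mm high.
- cup: Orange plastic cup, 72 mm across, 85 mm high; bystander. Origin: centre of the underside.
- stick: Thick wooden stirring stick, 24 mm thick, 300 mm long, lying; bystander.
- lid: Round aluminium lid with a knob, 162 mm across, 31 mm high; bystander.
- jar: Amber jar with a steel cap, 64 mm across, 90 mm high; bystander.
- brush: Washing-up brush, 200 mm long, lying; bystander.
- mug: White mug, 76 mm across, 80 mm high; bystander.
Things that resemble listed ones, but are neither listed nor needed, are in the scene too. What is meant by the basin is not orange or turquoise, and is the smaller of those in its own colour.

How it is judged:
On the way, in this order (a step that is already met when the one before it is completed fails the run):
1. both castors trail straight (within 0.25 rad) while the caddy is still at least 60 mm short of the flared mouth of the bay (its origin 200 mm or more before the bay's) (value of joint castor_l between -0.25 and 0.25 rad and value of joint castor_r between -0.25 and 0.25 rad and x of caddy_centre in the frame of dock below -0.2 m), for 0.1 s.
2. in the bay, the nose leans on the buffer with 4.5 to 14 N for half a second (contact force between caddy and dock between 4.5 and 14 N and x of caddy_centre in the frame of dock between -0.0102 and 0.018 m and y of caddy_centre in the frame of dock between -0.01 and 0.01 m), for 0.5 s.
At the end, for the whole second after the job is handed in: Caddy centre -16 to 18 mm along and within 10 mm across from the bay's origin, heading within 0.08 rad, castors within 0.6 rad of straight, at rest; basin within 15 mm of the caddy's centre and level (0.12 rad); robot touching nothing (x of caddy_centre in the frame of dock between -0.016 and 0.018 m and y of caddy_centre in the frame of dock between -0.01 and 0.01 m and angle between the x axis of caddy and the x axis of dock, either way round below 0.08 rad and linear speed of caddy below 0.01 m/s and horizontal distance between basin and caddy below 0.015 m and angle between basin's own z axis and vertical below 0.12 rad and value of joint castor_l between -0.6 and 0.6 rad and value of joint castor_r between -0.6 and 0.6 rad).
It fails at once if the caddy bears on the buffer, rails or ridge with more than 18 N (contact force between caddy and dock above 18 N).
It fails at once if the caddy is lifted (by 8 mm) or tipped (0.1 rad), or the basin slides off it (height (world z) of caddy_centre above 0.048 m or angle between caddy's own z axis and vertical above 0.1 rad or horizontal distance between basin and caddy above 0.03 m).
It fails at once if the robot hits the bay or dispenser (contact force between any of the fingers, the arm and dock above 3 N).
It fails at once if a bystander is moved more than 20 mm (distance of any of cup, stick, lid, jar, brush, mug from where it was at the start of the episode above 0.02 m).
It also fails if it takes over 67 s, if anything falls off the work surface, if the arm or the gripper's body presses on something with over 40 N, if the wrist force passes 120 N, or if a joint passes its speed limit or range.

## Robot

A 6-joint arm with a two-finger parallel gripper is mounted at the origin on the work surface. World frame = base frame: x ahead of the robot, y to its left, z up, the work surface at z = 0. Lengths are in m, angles in rad, forces in N, time in s.
With the tool pointing down it reaches from about 0.35 to 0.975 m from the base axis. Payload 4.9 kg.
Tool frame: the origin (TCP) lies on the centre line of the jaws, within the pads' length; the fingertips stand 14 mm ahead of it and the grasp point (between the pads) lies 5 mm behind it; x points along the fingers, z is the direction in which the jaws open and shut, and the axes are right-handed (so a half turn about x gives the same grasp; the last joint's range is limited). The gripper opens to 85 mm and grips with 20 to 120 N. Pads are 22 mm wide; open, the fingers measure 114 mm over their backs; the gripper's body (76 mm by 85 mm) begins 54 mm behind the grasp point. The pads swing forward as they close: fully open they stand 13 mm farther back than shut.
Start: joints at [-1.365, 0.053, 1.613, -0, 1.476, -0.119], TCP at [0.199, -0.592, 0.224] pointing down, gripper open.
Joint ranges: [-3.01, 3.01], [-1.01, 2.22], [0.06, 2.58], [-1.02, 4.17], [0.09, 2.62], [-3.14, 3.14]. Speed limits (rad/s): [2.57, 2.57, 3.14, 3.14, 3.14, 3.14].

## Interface

Orientations are given as a rotation vector (axis times angle).
In Python, from station import ctrl gives the robot as it stands.
- The arm moves only by the tool move_arm, never from a script. Its argument "increments" is a list that holds one entry, the list of rows, each a list of 4 numbers: the shift along the tool's x, y, z in units of 25 cm (1.0 is 25 cm), then the turn about the tool's x in units of 90 degrees (1.0 is 90 degrees). A call has 1 to 20 rows; each row shifts and turns the commanded pose from where the row before left it, along the tool's axes as they then stand; what a row does not reach is not made up. A row lasts 1/12 s, in which the tool goes at most 41.7 mm and 7.16 degrees, less where a joint would pass 70% of its speed; a pose out of reach is approached as far as the arm can. A call with a number of a shift or a turn outside -1 to 1 is refused whole. A call with a gripper value outside its range is refused whole. "gripper" is the closure, from 0 (fully open) to 1 (shut), set as the call begins (left out, the last holds). The fingers move at their own pace and stop on an object; "squeeze" is the grip in N (left out, the last holds). Time passes only in rows, so rows that do not move let the fingers close. It gives the time, the measured TCP pose, the force and the opening at its end, in the units of the state.
- ctrl.get_obs(): the state, without advancing time (a new reading comes with each control period).
- ctrl.get_image(name): name is "scene" or "side" or "wrist"; returns a dict with "pixels" (400x640x3 uint8, red, green, blue), "depth" (400x640 float32, m along the optical axis (not along the pixel's ray), 0 where there is no reading), "K" (3x3 intrinsics, pixels), "k1" (the pictures are not rectified: a ray, as slopes to the right and down, at radius r is drawn at 1 + k1 r^2 times it, then the intrinsics apply), "extrinsics" (4x4, takes a point from camera to world coordinates); the wrist camera has in their place "tool_from_camera" (4x4, takes a point from camera to tool coordinates, whose origin is the TCP and whose axes are the tool frame's). Camera axes: x right, y up, looking along -z (the intrinsics and any distortion apply to the point x, -y, -z); pixel columns grow to the right and rows downward; lengths in m; the calibration is good to about 2 mm. A picture is of the moment at which its call begins: read the wrist's pose just before it.
- ctrl.finish_job(): hands the job in, once; it reports no verdict.
Trained networks look in the newest picture that a camera, given by its name, has taken for a name from the list of things; names that differ only in an ending like _2 or _b are one class to them, and where a whole thing is asked for, a point or a joint stands for the part that bears it (a point fixed in the world has none). Each returns a list of dicts, best first, with "score" (0 to 1); they miss things now and then, are a little off and sometimes report something else, mostly with a low value. They report only what shows in the picture. A call takes as long as a camera call. They do not tell look-alikes from the thing itself.
- ctrl.trace(camera, target): "region" (400x640 bool, what is visible of it) and "pixel" ([row, column] in pixels, amid what is visible of it).
The state is a dict: "t": time; "q": joint angles; "dq": joint speeds; "effort": joint torques, N m; "tool_pos": TCP position; "tool_rot": TCP orientation; "contact_force": force on the tool from outside, world axes, zero at the start; "wrist_torque": the same for the moment, N m; "opening": finger opening in m.
Only numpy, scipy, OpenCV 4.12 (cv2) and the standard library are available. Lean on these libraries where they do the work, as an engineer would, in place of code of your own. Each camera call takes 0.05 s, during which the arm holds its last target. There are 200 camera calls.

## Working session

There is one attempt and no reset: what is moved stays moved. The work goes in short steps, Python scripts to look and compute and a tool call to move; the robot and the scene stay as the last step left them, time stands still between calls to the robot, and variables do not carry over. Pictures are saved under pics/ and viewed, about 8 in all and at most 12, crops included, and the job is handed in when it is done.

Besides the shell and the picture viewer there is one more tool, called as name(argument=value, ...), one argument or row to a line, values as JSON. move_arm: Moves the arm, as the interface text tells. Shifts and turns lie within -1 to 1; 1 stands for 25 cm of shift or 90 degrees of turn. Its arguments: {"type":"object","properties":{"increments":{"type":"array","items":{"type":"array","items":{"type":"array","items":{"type":"number","minimum":-1,"maximum":1}}}},"gripper":{"type":"number"},"squeeze":{"type":"number"}},"required":["increments"]}

```bash
mkdir -p pics; cat > h.py <<'E'
import numpy as np,cv2
from station import ctrl
from scipy.spatial.transform import Rotation as R
def save(n,im): cv2.imwrite('pics/'+n,im[...,::-1])
def cloud(im,obs=None):
    K=im['K'];d=im['depth'];k1=im['k1'];h,w=d.shape
    u,v=np.meshgrid(np.arange(w),np.arange(h))
    D=np.array([k1,0,0,0,0],float)
    p=cv2.undistortPointsIter(np.stack([u,v],-1).reshape(-1,1,2).astype(float),K,D,None,None,(3,50,1e-9)).reshape(h,w,2)
    c=np.stack([p[...,0]*d,-p[...,1]*d,-d,np.ones_like(d)],-1)
    if 'extrinsics' in im: T=im['extrinsics']
    else:
        T=np.eye(4);T[:3,:3]=R.from_rotvec(obs['tool_rot']).as_matrix();T[:3,3]=obs['tool_pos'];T=T@im['tool_from_camera']
    X=(c@np.array(T).T)[...,:3].copy();X[d<=0]=np.nan
    return X
E
python3 - <<'E'
from h import *
o=ctrl.get_obs();print(o)
for n in ('scene','side'):
    im=ctrl.get_image(n);X=cloud(im);save(n+'0.png',im['pixels']);np.savez(n+'0.npz',X=X,p=im['pixels'])
    print(n,im['k1'],np.array(im['extrinsics'])[:3,3])
    for t in ('caddy','caddy_handle','basin','dock','castor_l'):
        for r in ctrl.trace(n,t)[:3]:
            m=r['region'];print(t,round(r['score'],2),r['pixel'],m.sum(),np.nanmedian(X[m],0).round(3),np.nanmin(X[m],0).round(3),np.nanmax(X[m],0).round(3))
E
```

```text
{'t': 0.0, 'q': array([-1.36498672e+00,  5.33616665e-02,  1.61430067e+00,  3.89811552e-05,
        1.47601226e+00, -1.19019418e-01]), 'dq': array([ 1.42317865e-04, -2.49187976e-04, -9.66180107e-05,  1.79331503e-04,
       -3.02704920e-04, -1.41887872e-03]), 'effort': array([-1.38018868e-04, -3.93672216e+01, -3.70179248e+01, -9.43053533e-05,
        6.96838993e-03,  1.62479847e-05]), 'tool_pos': array([ 0.19933376, -0.59168132,  0.22245608]), 'tool_rot': array([ 0.96807317,  1.34708649, -0.96569432]), 'contact_force': array([-0.42122403,  0.58527842,  1.03611273]), 'wrist_torque': array([ 0.06804887, -0.03568244,  0.03211656]), 'opening': 0.08563548650148696}
scene -0.034900330450857026 [1.51017377 0.41337568 1.21121345]
caddy 0.77 [236.3, 279.9] 909 [ 0.628 -0.178  0.045] [ 0.446 -0.369 -0.002] [ 0.672 -0.103  0.127]
caddy_handle 0.64 [236.2, 275.1] 984 [ 0.624 -0.191  0.045] [ 0.442 -0.392 -0.007] [ 0.672 -0.103  0.127]
basin 0.9 [156.4, 230.7] 545 [ 0.285 -0.612  0.021] [ 0.195 -0.666 -0.003] [ 0.378 -0.529  0.048]
basin 0.68 [208.5, 415.6] 846 [0.258 0.195 0.021] [ 0.206  0.127 -0
[... 171 characters left out ...]
[ 0.652 -0.33   0.002] [ 0.786 -0.244  0.093]
side -0.02603281688304664 [-0.0650093   0.95613855  0.87704525]
caddy 0.98 [206.7, 314.0] 760 [ 0.558 -0.155  0.043] [ 0.491 -0.473 -0.008] [ 0.755 -0.097  0.122]
caddy_handle 0.68 [206.1, 312.9] 720 [ 0.561 -0.155  0.043] [ 0.491 -0.497 -0.008] [ 0.755 -0.097  0.122]
caddy_handle 0.61 [263.2, 198.9] 1021 [0.754 0.253 0.008] [ 0.675  0.164 -0.003] [0.832 0.319 0.032]
basin 0.7 [294.0, 337.8] 1518 [0.287 0.185 0.017] [ 0.207  0.13  -0.005] [0.37  0.277 0.041]
basin 0.69 [175.2, 417.9] 156 [ 0.268 -0.627  0.023] [ 0.233 -0.718 -0.006] [ 0.297 -0.531  0.04 ]
dock 0.68 [294.0, 234.1] 2947 [0.513 0.358 0.052] [ 0.384  0.072 -0.006] [0.709 0.435 0.209]
```

View pics/scene0.png

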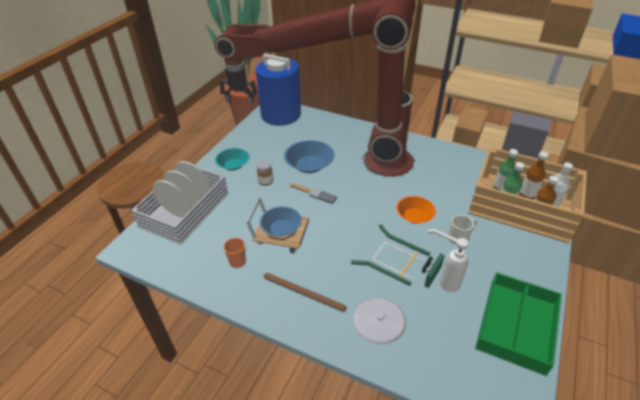

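View pics/side0.png

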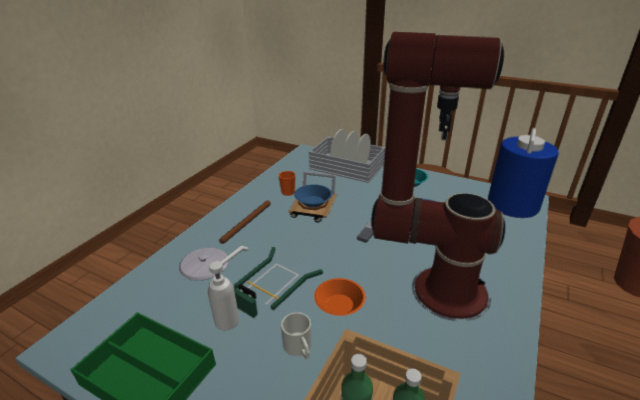

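The scene view shows the caddy at about (228,280) with its handle at (212,258), pointing right towards the bay. The bay's rails are at (240,405) and (272,382), and the buffer block is at (268,432). The side view shows the caddy at (205,314) and the bay at (280,275). The stick, lid, cup and mug stand off the path. Next I'll measure the poses.

```bash
python3 - <<'E'
from h import *
def rect(P,name):
    r=cv2.minAreaRect(P[:,:2].astype(np.float32)*1000);print(name,len(P),np.round(r[0],1),np.round(r[1],1),round(r[2],1))
for n in ('scene','side'):
    z=np.load(n+'0.npz');X=z['X'];p=z['p'];hsv=cv2.cvtColor(p,cv2.COLOR_RGB2HSV).astype(int)
    x,y,zz=X[...,0],X[...,1],X[...,2]
    box=(x>.4)&(x<.72)&(y>-.3)&(y<-.02)
    h=box&(zz>.100)&(zz<.135);P=X[h]
    print(n,'bar',len(P),P.mean(0).round(4),P.min(0).round(3),P.max(0).round(3))
    if len(P)>5:
        w,V=np.linalg.eigh(np.cov(P[:,:2].T));print(' dir',V[:,1],np.degrees(np.arctan2(V[1,1],V[0,1])))
    H,S,V_=hsv[...,0],hsv[...,1],hsv[...,2]
    wood=box&(H<25)&(S>70)&(zz>.03)&(zz<.055)&(y>-.26);rect(X[wood],'deck')
    blue=box&(H>95)&(H<125)&(S>90)&(zz>.065)&(zz<.1);rect(X[blue],'rim')
    g=(H>60)&(H<95)&(S>110)&(V_<130)&(x>.35)&(x<.75)&(y>.02)&(y<.5)&(zz>.006)&(zz<.08)
    nl,L,st,c=cv2.connectedComponentsWithStats(g.astype(np.uint8))
    for i in range(1,nl):
        if st[i,4]>25: Q=X[L==i];rect(Q,'green z%.3f-%.3f'%(Q[:,2].min(),Q[:,2].max()))
    ye=(H>12)&(H<32)&(S>60)&(V_>110)&(x>.4)&(x<.7)&(y>.1)&(y<.4)&(zz<.012)
    rect(X[ye],'ridge')
    w=(S<40)&(V_>130)&(zz>.13)&(zz<.25)&(x>.35)&(x<.7)&(y>.1)&(y<.5);P=X[w]
    if len(P): print('disp',len(P),np.median(P,0),P.min(0),P.max(0))
    bg=p.copy();bg[g]=[255,0,0];bg[wood]=[255,0,255];bg[blue]=[255,255,0];bg[ye]=[0,255,255];bg[h]=[255,255,255]
    s=(slice(170,310),slice(220,480)) if n=='scene' else (slice(160,340),slice(190,390))
    save(n+'_m.png',cv2.resize(bg[s],None,fx=2,fy=2,interpolation=0))
a=cv2.imread('pics/scene_m.png');b=cv2.imread('pics/side_m.png')
E
```

```text
scene bar 95 [ 0.6201 -0.287   0.1182] [ 0.543 -0.3    0.1  ] [ 0.67  -0.271  0.127]
 dir [-0.97951077 -0.20139179] -168.38164095569653
deck 492 [ 585.1 -196.8] [143.7 156. ] 13.9
rim 301 [ 579.7 -203.9] [137.2 133.5] 27.9
ridge 655 [587.6 186.1] [199.5 243.2] 23.2
disp 513 [0.53844485 0.39046058 0.16594456] [0.51472096 0.2873251  0.13033865] [0.56604665 0.42805245 0.21500999]
side bar 91 [ 0.6094 -0.2872  0.114 ] [ 0.54  -0.3    0.101] [ 0.664 -0.269  0.122]
 dir [-0.97692961 -0.21356155] -167.66884978464802
deck 424 [ 602.  -193.6] [196.7 178.5] 14.8
rim 285 [ 579.3 -201.4] [140.3 143. ] 23.4
green z0.007-0.016 134 [576.1 184. ] [201.7  25.9] 88.4
green z0.006-0.015 166 [422.4 204.4] [206.8  27.7] 75.1
green z0.008-0.064 293 [502.4 344.1] [30.  73.9] 64.4
ridge 72 [512.6 249.9] [  9.7 122.5] 81.6
disp 404 [0.52200809 0.39489778 0.16433459] [0.50051147 0.29074751 0.13020443] [0.55653381 0.42395882 0.20875547]
```

```bash
python3 - <<'E'
from h import *
o=ctrl.get_obs();M=R.from_rotvec(o['tool_rot']).as_matrix();print('tool axes cols\n',M.round(3))
dk=np.array([.509,.224]);a=np.radians(81.7);c,s=np.cos(a),np.sin(a)
img=np.full((800,800,3),255,np.uint8) # dock frame: x -> right (-.55..0.25), y up (-.4...4)
px=lambda x,y:(np.clip(((x+.55)*1000),0,799).astype(int),np.clip((400-y*1000),0,799).astype(int))
for n in ('scene','side'):
    z=np.load(n+'0.npz');X=z['X'];m=(X[...,2]>.008)&(X[...,2]<.25);P=X[m];C=z['p'][m]
    d=P[:,:2]-dk;x=d[:,0]*c+d[:,1]*s;y=-d[:,0]*s+d[:,1]*c
    k=(x>-.55)&(x<.25)&(abs(y)<.4);u,v=px(x[k],y[k])
    for uu,vv,cc in zip(u,v,C[k]): cv2.circle(img,(int(uu),int(vv)),2,tuple(int(q) for q in cc),-1)
# dock model
for sgn in (1,-1):
    cv2.rectangle(img,(460,400-int(sgn*69)),(620,400-int(sgn*81)),(255,0,0),1)
cv2.line(img,(576,330),(576,470),(255,0,0),1)
# planned path footprints
xr,yr,th=-.465,-.159,np.radians(20.5)
segs=[(6,.0858),(0,.066),(-6,.1455),(0,.15)]
for k,L in segs:
    N=200
    for i in range(N):
        xr+=L/N*np.cos(th);yr+=L/N*np.sin(th);th+=k*L/N
        if i%66==0:
            cor=np.array([[-.04,-.075],[.151,-.075],[.151,.075],[-.04,.075]])
            Rr=np.array([[np.cos(th),-np.sin(th)],[np.sin(th),np.cos(th)]])
            q=cor@Rr.T+[xr,yr];u,v=px(q[:,0],q[:,1]);cv2.polylines(img,[np.stack([u,v],-1).astype(np.int32)],True,(255,0,255),1)
print(xr,yr,th)
save('map.png',cv2.resize(img[:,:],(600,600),interpolation=cv2.INTER_AREA))
E
```

```text
tool axes cols
 [[-0.     0.948  0.319]
 [-0.     0.319 -0.948]
 [-1.    -0.     0.   ]]
-0.07560680133270425 0.00018194924666106987 -0.00040750334116288443
```

View pics/map.png

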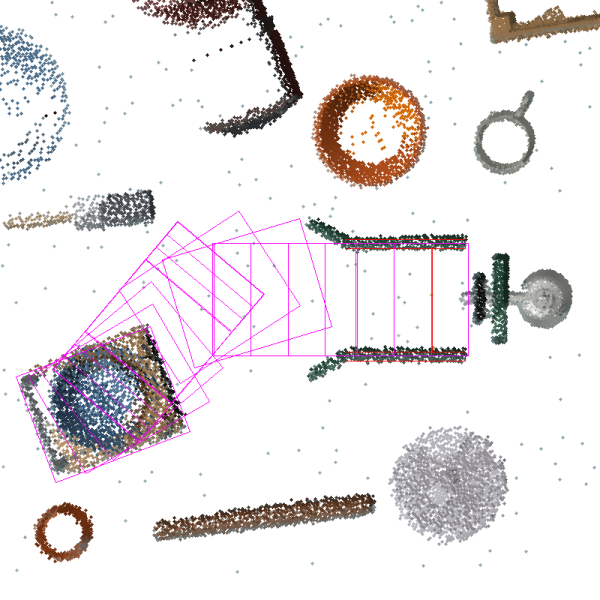

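The map matches the bay model, with the path clearing the brush by about 30 mm. I'll move above the handle.

move_arm(
  increments=[
    [[0,0.1376,-0.045,0],[0,0.1376,-0.045,0],[0,0.1376,-0.045,0],[0,0.1376,-0.045,0],[0,0.1376,-0.045,0],[0,0.1376,-0.045,0],[0,0.1376,-0.045,0],[0,0.1376,-0.045,0],[0,0.1376,-0.045,0],[0,0.1376,-0.045,0],[0,0.1376,-0.045,0],[0,0.1376,-0.045,0],[0,0.1376,-0.045,0],[0,0.1376,-0.045,0],[0,0,0,0.071],[0,0,0,0],[0,0,0,0]],
  ],
  gripper=0,
)

```text
t: 2.02
tool_pos: [0.6056, -0.2892, 0.2235]
tool_rot: [1.048, 1.304, -1.049]
contact_force: [-1.0, 0.1, -0.4]
opening: 0.0857
```

```bash
python3 - <<'E'
from h import *
o=ctrl.get_obs();M=R.from_rotvec(o['tool_rot']).as_matrix();print(o['t'],o['tool_pos'],M.round(3).tolist(),o['contact_force'])
im=ctrl.get_image('wrist');X=cloud(im,o);save('w1.png',im['pixels']);np.savez('w1.npz',X=X,p=im['pixels'])
x,y,z=X[...,0],X[...,1],X[...,2]
h=(z>.108)&(z<.13)&(x>.5)&(x<.7)&(y<-.2)
P=X[h];print(len(P),P.mean(0),P.min(0),P.max(0))
r=cv2.minAreaRect(P[:,:2].astype(np.float32)*1000);print(r)
hsv=cv2.cvtColor(im['pixels'],cv2.COLOR_RGB2HSV).astype(int);H,S=hsv[...,0],hsv[...,1]
b=(H>95)&(H<125)&(S>90)&(z>.07)&(z<.1)
if b.any(): print('rim',b.sum(),cv2.minEnclosingCircle(X[b][:,:2].astype(np.float32)*1000))
E
```

```text
2.0167 [ 0.60561973 -0.28922966  0.2235071 ] [[-0.001, 0.977, 0.215], [-0.0, 0.215, -0.977], [-1.0, -0.001, -0.0]] [-1.03602564  0.10127005 -0.4319256 ]
3495 [ 0.59930756 -0.4153082   0.11893247] [ 0.53930202 -0.65177915  0.1080075 ] [ 0.66767448 -0.27471587  0.12999773]
((606.75830078125, -463.1896667480469), (128.36080932617188, 374.5494079589844), 1.2186418771743774)
rim 6493 ((581.2781372070312, -202.0292510986328), 73.93277740478516)
```

View pics/w1.png

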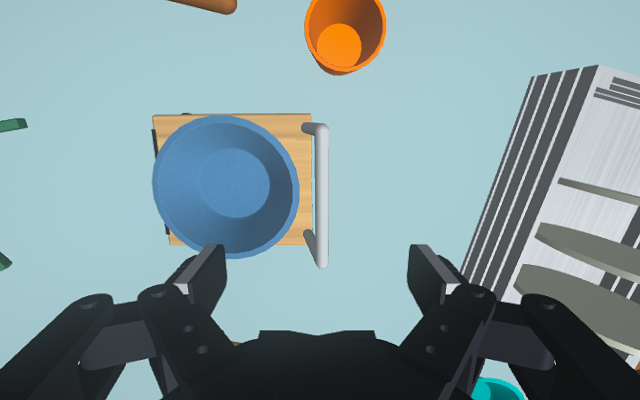

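The wrist view shows the handle bar at column 320, rows 125 to 265, upright in the picture. The blue basin is on the deck and the dish rack is well behind. Next I'll fit the bar alone.

```bash
python3 - <<'E'
from h import *
z=np.load('w1.npz');X=z['X']
m=(X[...,2]>.112)&(X[...,2]<.125)&(X[...,0]>.5)&(X[...,0]<.7)&(abs(X[...,1]+.29)<.035)
P=X[m];r=cv2.minAreaRect(P[:,:2].astype(np.float32)*1000);print(len(P),r)
w,V=np.linalg.eigh(np.cov(P[:,:2].T));print(np.median(P,0),np.degrees(np.arctan2(V[1,1],V[0,1])))
q=X[(abs(X[...,2]-.09)<.5)&(X[...,1]<-.37)&(X[...,0]>.45)&(X[...,2]>.03)];print('rack nearest y',np.sort(q[:,1])[-20:][0], 'top',np.nanmax(q[:,2]))
E
```

```text
1955 ((603.0050048828125, -294.954833984375), (130.8498077392578, 12.032781600952148), 12.769021987915039)
[ 0.60926367 -0.29365836  0.11929078] -167.4467394043852
rack nearest y -0.5087941162446622 top 0.1717064196046234
```

move_arm(
  increments=[
    [[0,-0.015,0.02,0],[0.05,0,0,0],[0.05,0,0,0],[0.05,0,0,0],[0.05,0,0,0],[0.05,0,0,0],[0.05,0,0,0],[0.05,0,0,0],[0.05,0,0,0],[0.05,0,0,0],[0,0,0,0],[0,0,0,0],[0,0,0,0]],
  ],
  gripper=0,
)

```text
t: 3.15
tool_pos: [0.6034, -0.2953, 0.1118]
tool_rot: [1.051, 1.302, -1.05]
contact_force: [-0.3, -0.5, 0.4]
opening: 0.0852
```

move_arm(
  increments=[
    [[0,0,0,0],[0,0,0,0],[0,0,0,0],[0,0,0,0],[0,0,0,0],[0,0,0,0],[0,0,0,0],[0,0,0,0],[0,0,0,0],[0,0,0,0],[0,0,0,0],[0,0,0,0]],
  ],
  gripper=1,
  squeeze=60,
)

```text
t: 4.15
tool_pos: [0.604, -0.2958, 0.113]
tool_rot: [1.05, 1.299, -1.05]
contact_force: [-0.0, -0.6, 5.9]
opening: 0.0001
```

The opening is 0, so the bar isn't between the pads. I'll look again.

```bash
python3 - <<'E'
from h import *
o=ctrl.get_obs()
im=ctrl.get_image('wrist');X=cloud(im,o);np.savez('w2.npz',X=X,p=im['pixels'])
s=ctrl.get_image('side');sc=ctrl.get_image('scene')
a=im['pixels'];b=cv2.resize(s['pixels'][140:240,260:420],(640,400));save('w2.png',cv2.resize(np.vstack([a,b]),(480,600)))
z=X[...,2];m=(z>.1)&(z<.13)&(abs(X[...,1]+.29)<.06);P=X[m];print(len(P),np.median(P,0),P.min(0),P.max(0))
hsv=cv2.cvtColor(a,cv2.COLOR_RGB2HSV).astype(int);H,S=hsv[...,0],hsv[...,1]
bb=(H>95)&(H<125)&(S>90)&(z>.07)&(z<.1)
print('rim',cv2.minEnclosingCircle(X[bb][:,:2].astype(np.float32)*1000))
E
```

```text
3125 [ 0.6390605  -0.28802154  0.11929359] [ 0.55374652 -0.31016576  0.1001559 ] [ 0.66757264 -0.27368072  0.1299993 ]
rim ((581.28173828125, -203.439208984375), 74.30913543701172)
```

View pics/w2.png

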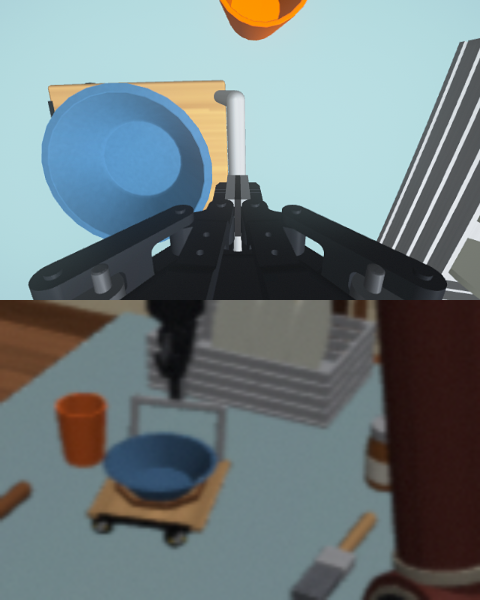

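```bash
python3 - <<'E'
from h import *
z=np.load('w2.npz');a=z['p'];X=z['X'];save('w2c.png',cv2.resize(a[200:400,200:440],(720,600),interpolation=cv2.INTER_CUBIC))
for r in range(225,340,8): print(r,[ '%.3f'%X[r,c,2] for c in range(296,340,4)])
o=ctrl.get_obs();print(o['opening'],o['contact_force'],o['wrist_torque'],o['effort'])
E
```

```text
225 ['0.044', '0.042', '-0.001', '0.117', '0.119', '0.120', '0.120', '0.118', '-0.000', '-0.001', '-0.001']
233 ['0.043', '0.043', '-0.001', '0.118', '0.120', '0.121', '0.121', '0.118', '-0.002', '-0.000', '0.000']
241 ['0.045', '0.043', '0.135', '0.135', '0.134', '0.134', '0.133', '0.134', '0.134', '0.000', '-0.001']
249 ['0.135', 'nan', '0.142', '0.142', '0.143', '0.143', '0.143', '0.143', '0.143', '0.133', '0.135']
257 ['0.143', '0.143', '0.150', '0.150', '0.151', '0.149', '0.150', '0.151', '0.150', '0.150', '0.142']
265 ['0.159', '0.158', '0.157', '0.157', '0.158', '0.157', '0.157', '0.157', '0.157', '0.157', '0.159']
273 ['0.167', '0.166', '0.164', '0.165', '0.157', '0.157', '0.158', '0.164', '0.166', '0.165', '0.167']
281 ['0.171', '0.169', '0.170', '0.171', '0.162', '0.158', '0.157', '0.170', '0.170', '0.171', '0.170']
289 ['0.176', '0.175', '0.176', '0.173', '0.165', '0.157', '0.157', '0.172', '0.174', '0.175', '0.177']
297 ['0.187', '0.188', '0.183', '0.175', '0.166', '0.157', '0.158', '0.168', '0.180', '0.188', '0.188']
305 ['0.191', '0.192', '0.184', '0.168', '0.166', '0.158', '0.157', '0.167', '0.182', '0.190', '0.191']
313 ['0.195', '0.191', '0.185', '0.168', '0.165', '0.157', '0.157', '0.168', '0.183', '0.191', '0.196']
321 ['0.198', '0.193', '0.184', '0.169', '0.120', '0.121', '0.121', '0.168', '0.170', '0.190', '0.197']
329 ['0.199', '0.191', '0.185', '0.171', '0.120', '0.120', '0.120', '0.170', '0.171', '0.191', '0.198']
337 ['0.198', '0.195', '0.196', '0.196', '0.195', '0.195', '0.196', '0.196', '0.196', '0.196', '0.196']
-0.0004503269744315504 [-0.41130422 -0.48620158  5.44722483] [-0.07946923  0.02698594  0.02798203] [ 2.49214405e-01 -4.18288815e+01 -3.16847420e+01  1.03845522e-01
  1.29733753e-02  5.32388411e-03]
```

View pics/w2c.png

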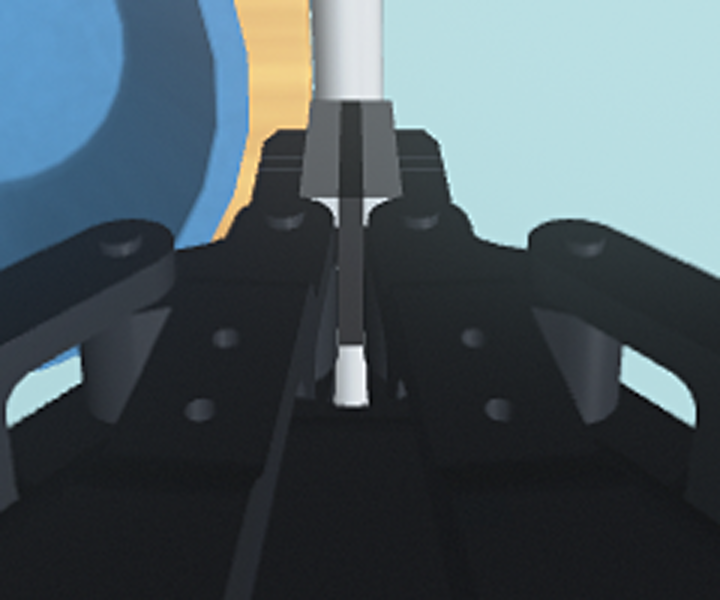

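The pads are shut above the bar (top at 0.121), not around it. I'll raise the tool and measure where the tips really are.

move_arm(
  increments=[
    [[-0.05,0,0,0],[-0.05,0,0,0],[-0.05,0,0,0],[-0.05,0,0,0],[0,0,0,0],[0,0,0,0]],
  ],
)

```text
t: 4.8
tool_pos: [0.6037, -0.2955, 0.1631]
tool_rot: [1.05, 1.299, -1.05]
contact_force: [-0.4, -0.2, -0.2]
opening: -0.0001
```

```bash
python3 - <<'E'
from h import *
o=ctrl.get_obs();print(o['tool_pos'],o['contact_force'],o['opening'])
im=ctrl.get_image('wrist');X=cloud(im,o);np.savez('w3.npz',X=X,p=im['pixels'])
T=np.array(im['tool_from_camera']);print(T.round(3).tolist())
s=ctrl.get_image('side')
save('w3.png',np.vstack([cv2.resize(im['pixels'][180:360,200:440],(480,360),interpolation=cv2.INTER_CUBIC),cv2.resize(s['pixels'][110:230,270:430],(320,240),interpolation=cv2.INTER_CUBIC).repeat(1,0) if 0 else cv2.resize(s['pixels'][120:200,270:430],(480,240),interpolation=cv2.INTER_CUBIC)]))
# fingers in tool coords
M=R.from_rotvec(o['tool_rot']).as_matrix();L=(X-o['tool_pos'])@M
m=(abs(L[...,1])<.02)&(abs(L[...,2])<.02)&(L[...,0]>-.06)&(L[...,0]<.03)
P=L[m];print(len(P),'x along tool: max',np.sort(P[:,0])[-30:].round(4),P[:,0].min())
t=P[P[:,0]>np.sort(P[:,0])[-60]];print(t.mean(0))
Y=cloud(s);d=Y-o['tool_pos'];m=(abs(d[...,0])<.03)&(abs(d[...,1])<.03)&(d[...,2]<.06)&(d[...,2]>-.03);print('side lowest',np.sort(d[m][:,2])[:15].round(4))
E
```

```text
[ 0.60373908 -0.29550137  0.16314246] [-0.35244806 -0.23456266 -0.17747278] -6.353395754462495e-05
[[0.001, 0.26, -0.966, -0.15], [0.001, 0.966, 0.26, 0.067], [1.0, -0.001, 0.0, 0.001], [0.0, 0.0, 0.0, 1.0]]
4286 x along tool: max [-0.0132 -0.0131 -0.013  -0.013  -0.0129 -0.0129 -0.0128 -0.0128 -0.0127
 -0.0126 -0.0126 -0.0126 -0.0126 -0.0126 -0.0125 -0.0124 -0.0123 -0.0122
 -0.0122 -0.012  -0.012  -0.0118 -0.0118 -0.0117 -0.0117 -0.0117 -0.0117
 -0.0116 -0.0114 -0.0113] -0.05999716738187028
[-0.01296177  0.01143644  0.00119889]
side lowest [0.0047 0.0051 0.0056 0.0063 0.0084 0.0097 0.0124 0.0124 0.0127 0.0128
 0.0129 0.0152 0.0158 0.0162 0.0167]
```

View pics/w3.png

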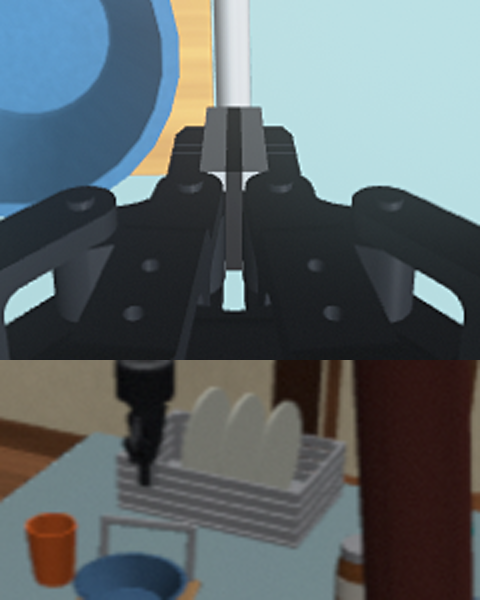

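The tips are actually about 8 mm behind the reported TCP, so it's 22 mm off the description. I'll go 22 mm deeper: TCP z about 0.088.

move_arm(
  increments=[
    [[0,0,0,0],[0,0,0,0],[0,0,0,0],[0,0,0,0],[0,0,0,0],[0,0,0,0],[0,0,0,0],[0,0,0,0]],
  ],
  gripper=0,
)

```text
t: 5.57
tool_pos: [0.603, -0.2951, 0.1613]
tool_rot: [1.051, 1.302, -1.051]
contact_force: [-0.7, -0.8, -0.8]
opening: 0.0856
```

move_arm(
  increments=[
    [[0.05,0,0,0],[0.05,0,0,0],[0.05,0,0,0],[0.05,0,0,0],[0.05,0,0,0],[0.05,0,0,0],[0,0,0,0],[0,0,0,0]],
  ],
)

```text
t: 6.23
tool_pos: [0.6022, -0.2945, 0.0844]
tool_rot: [1.051, 1.305, -1.051]
contact_force: [0.3, 0.5, -0.1]
opening: 0.0854
```

move_arm(
  increments=[
    [[0,0,0,0],[0,0,0,0],[0,0,0,0],[0,0,0,0],[0,0,0,0],[0,0,0,0],[0,0,0,0],[0,0,0,0],[0,0,0,0],[0,0,0,0]],
  ],
  gripper=1,
  squeeze=60,
)

```text
t: 7.07
tool_pos: [0.6031, -0.2952, 0.0866]
tool_rot: [1.05, 1.302, -1.051]
contact_force: [-2.2, -0.1, 2.7]
opening: 0.0101
```

Gripped. Next is the left arc (14 rows of 5 mm and 0.03 rad each), turning about the rear axle 29 mm ahead of the bar.

move_arm(
  increments=[
    [[0,0.0016,-0.01,-0.0096],[0,0.0032,-0.02,-0.0191],[0,0.0032,-0.02,-0.0191],[0,0.0032,-0.02,-0.0191],[0,0.0032,-0.02,-0.0191],[0,0.0032,-0.02,-0.0191],[0,0.0032,-0.02,-0.0191],[0,0.0032,-0.02,-0.0191],[0,0.0032,-0.02,-0.0191],[0,0.0032,-0.02,-0.0191],[0,0.0032,-0.02,-0.0191],[0,0.0032,-0.02,-0.0191],[0,0.0032,-0.02,-0.0191],[0,0.0032,-0.02,-0.0191],[0,0.0016,-0.01,-0.0096],[0,0,0,0]],
  ],
)

```text
t: 8.4
tool_pos: [0.5854, -0.2259, 0.0865]
tool_rot: [0.73, 1.445, -0.729]
contact_force: [-0.4, 0.5, 5.7]
opening: 0.0098
```

```bash
cat >> h.py <<'E'
dk=np.array([.509,.224]);da=np.radians(81.7)
def to_dock(p):
    d=np.asarray(p)[...,:2]-dk;c,s=np.cos(da),np.sin(da);return np.stack([d[...,0]*c+d[...,1]*s,-d[...,0]*s+d[...,1]*c],-1)
def st():
    o=ctrl.get_obs();M=R.from_rotvec(o['tool_rot']).as_matrix();th=np.arctan2(-M[1,2],-M[0,2])
    h=to_dock(o['tool_pos']);r=th-da;u=np.array([np.cos(r),np.sin(r)])
    print('t%.2f z%.4f handle'%(o['t'],o['tool_pos'][2]),h.round(4),'rel deg %.2f'%np.degrees(r),'rear',(h+.029*u).round(4),'orig',(h+.095*u).round(4),'F fwd/left/up',np.round([o['contact_force'][:2]@[np.cos(th),np.sin(th)],o['contact_force'][:2]@[-np.sin(th),np.cos(th)],o['contact_force'][2]],1),'Mz %.2f'%o['wrist_torque'][2],'op %.4f'%o['opening'],'tilt',M[:,0].round(3))
    return o
def caddy(o,im=None):
    im=im or ctrl.get_image('wrist');X=cloud(im,o);z=X[...,2]
    hsv=cv2.cvtColor(im['pixels'],cv2.COLOR_RGB2HSV).astype(int);H,S=hsv[...,0],hsv[...,1]
    b=(H>95)&(H<125)&(S>90)&(z>.07)&(z<.1)
    if b.sum()>50:
        c,rr=cv2.minEnclosingCircle(X[b][:,:2].astype(np.float32)*1000);print('rim dock',to_dock(np.array(c)/1000).round(4),'r %.1f'%rr,b.sum(),'z',X[b][:,2].max().round(4))
    m=(z>.11)&(z<.124)&(np.hypot(*(np.moveaxis(X,-1,0)[:2]-o['tool_pos'][:2,None,None]))<.07)
    P=X[m]
    if m.sum()>50:
        _,V=np.linalg.eigh(np.cov(P[:,:2].T));a=np.arctan2(V[1,1],V[0,1])+np.pi/2-da;print('bar yaw rel deg %.2f'%((np.degrees(a)+90)%180-90),m.sum(),to_dock(np.median(P,0)).round(4))
    return im,X
E
python3 -c "
from h import *
o=st();im,X=caddy(o)"
```

```text
t8.40 z0.0865 handle [-0.4342 -0.1405] rel deg 44.74 rear [-0.4136 -0.1201] orig [-0.3667 -0.0736] F fwd/left/up [0.7 0.  5.7] Mz 0.04 op 0.0098 tilt [-0.     0.001 -1.   ]
rim dock [-0.3684 -0.073 ] r 74.1 16893 z 0.0835
bar yaw rel deg 45.34 6568 [-0.4185 -0.1555]
```

move_arm(
  increments=[
    [[-0.004,0,-0.01,0],[-0.002,0,-0.02,0],[0,0,-0.022,0],[0,0,-0.022,0],[0,0,-0.022,0],[0,0,-0.022,0],[0,0,-0.022,0],[0,0,-0.022,0],[0,0,-0.022,0],[0,0,-0.022,0],[0,0,-0.022,0],[0,0,-0.022,0],[0,0,-0.022,0],[0,0,-0.022,0],[0,0,-0.022,0],[0,0,-0.022,0],[0,0,-0.022,0],[0,0,-0.022,0],[0,0,-0.018,0],[0,0,0,0]],
  ],
)

```text
t: 10.12
tool_pos: [0.5256, -0.1453, 0.0874]
tool_rot: [0.731, 1.446, -0.731]
contact_force: [0.3, 0.4, -3.4]
opening: 0.0103
```

```bash
python3 - <<'E'
from h import *
o=st();im,X=caddy(o);s=ctrl.get_image('side')
save('w4.png',np.vstack([cv2.resize(im['pixels'],(560,350)),cv2.resize(s['pixels'][170:280,230:406],(400,250),interpolation=cv2.INTER_CUBIC) if 0 else cv2.resize(s['pixels'][170:280,210:406],(560,250),interpolation=cv2.INTER_CUBIC)]))
np.savez('w4.npz',X=X,p=im['pixels'])
# rails
hsv=cv2.cvtColor(im['pixels'],cv2.COLOR_RGB2HSV).astype(int);H,S,V=[hsv[...,i] for i in range(3)]
g=(H>60)&(H<95)&(S>110)&(V<150)&(X[...,2]>.011)&(X[...,2]<.018)
P=X[g];D=to_dock(P)
for sg in (1,-1):
    k=(sg*D[:,1]>.05)&(D[:,0]>-.085)&(D[:,0]<.06)&(sg*D[:,1]<.095)
    if k.sum()>30:
        f=np.polyfit(D[k,0],D[k,1],1);print(sg,k.sum(),f,D[k,0].min(),D[k,0].max(),D[k,1].min(),D[k,1].max(),P[k,2].mean())
yl=(H>15)&(H<32)&(S>90)&(V>110)&(X[...,2]<.01)&(abs(X[...,2])<.01);D=to_dock(X[yl]);k=(abs(D[:,0]-.026)<.03)&(abs(D[:,1])<.08)
if k.sum()>30: print('ridge',k.sum(),np.polyfit(D[k,1],D[k,0],1),D[k].min(0),D[k].max(0))
E
```

```text
t10.12 z0.0874 handle [-0.363  -0.0698] rel deg 44.62 rear [-0.3424 -0.0494] orig [-0.2954 -0.003 ] F fwd/left/up [ 0.2 -0.5 -3.4] Mz 0.00 op 0.0103 tilt [-0.001  0.001 -1.   ]
rim dock [-0.2968 -0.0024] r 74.4 16702 z 0.0838
bar yaw rel deg 45.29 6581 [-0.3473 -0.0849]
```

View pics/w4.png

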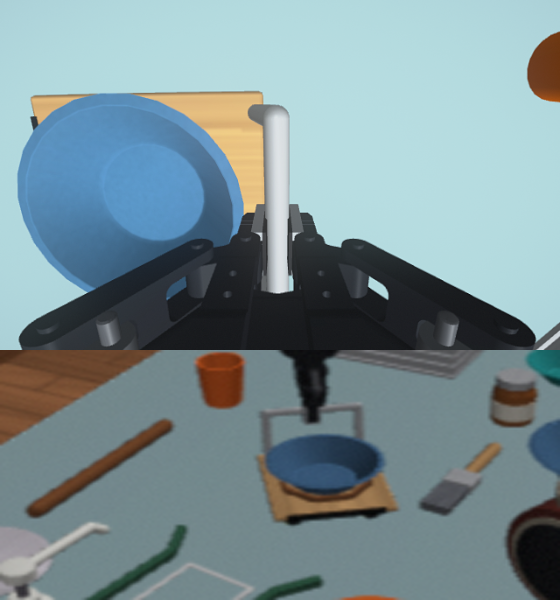

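The caddy is at 45° with the basin central and the bystanders clear. Now the right arc onto the bay's centre line.

move_arm(
  increments=[
    [[0.002,-0.0016,-0.01,0.0096],[0,-0.0032,-0.02,0.0192],[0,-0.0032,-0.02,0.0192],[0,-0.0032,-0.02,0.0192],[0,-0.0032,-0.02,0.0192],[0,-0.0032,-0.02,0.0192],[0,-0.0032,-0.02,0.0192],[0,-0.0032,-0.02,0.0192],[0,-0.0032,-0.02,0.0192],[0,-0.0032,-0.02,0.0192],[0,-0.0032,-0.02,0.0192],[0,-0.0032,-0.02,0.0192],[0,-0.0032,-0.02,0.0192],[0,-0.0032,-0.02,0.0192],[0,-0.0032,-0.02,0.0192],[0,-0.0032,-0.02,0.0192],[0,-0.0032,-0.02,0.0192],[0,-0.0016,-0.01,0.0096],[0,0,0,0]],
  ],
)

```text
t: 11.8
tool_pos: [0.4818, -0.0733, 0.0872]
tool_rot: [1.12, 1.264, -1.12]
contact_force: [-1.0, 0.6, -2.9]
opening: 0.01
```

```bash
python3 - <<'E'
from h import *
o=st();im,X=caddy(o)
def rails(X,p,n):
    hsv=cv2.cvtColor(p,cv2.COLOR_RGB2HSV).astype(int);H,S,V=[hsv[...,i] for i in range(3)]
    g=(H>60)&(H<95)&(S>80)&(V<150)&(X[...,2]>.009)&(X[...,2]<.02);P=X[g];D=to_dock(P)
    for sg in (1,-1):
        k=(sg*D[:,1]>.05)&(D[:,0]>-.085)&(D[:,0]<.065)&(sg*D[:,1]<.095)
        if k.sum()>20:
            f=np.polyfit(D[k,0],D[k,1],1);print(n,'rail',sg,k.sum(),'slope %.4f y0 %.4f'%tuple(f),D[k].min(0).round(4),D[k].max(0).round(4))
rails(X,im['pixels'],'wrist')
for n in ('scene','side'):
    z=np.load(n+'0.npz');rails(z['X'],z['p'],n)
E
```

```text
t11.80 z0.0872 handle [-0.2981 -0.016 ] rel deg 15.20 rear [-0.2701 -0.0084] orig [-0.2064  0.0089] F fwd/left/up [ 0.7  0.9 -2.9] Mz 0.03 op 0.0100 tilt [ 0.  0. -1.]
rim dock [-0.2068  0.0097] r 74.4 16844 z 0.0836
bar yaw rel deg 15.80 6585 [-0.2929 -0.0359]
wrist rail 1 335 slope -0.1118 y0 0.0661 [-0.0759  0.0681] [-0.0514  0.0806]
wrist rail -1 731 slope -0.0004 y0 -0.0749 [-0.085  -0.0806] [-0.0535 -0.069 ]
scene rail 1 81 slope -0.0083 y0 0.0723 [-0.0842  0.0672] [0.0647 0.081 ]
scene rail -1 82 slope 0.0057 y0 -0.0764 [-0.0834 -0.083 ] [ 0.0649 -0.069 ]
side rail 1 136 slope 0.0191 y0 0.0796 [-0.0839  0.0716] [0.0643 0.0862]
side rail -1 119 slope -0.0048 y0 -0.0700 [-0.0847 -0.0777] [ 0.0636 -0.0624]
```

move_arm(
  increments=[
    [[0.0015,-0.0012,-0.01,0.0073],[0,-0.0024,-0.02,0.0145],[0,-0.0024,-0.02,0.0145],[0,-0.0024,-0.02,0.0145],[0,-0.0024,-0.02,0.0145],[0,-0.0024,-0.02,0.0145],[0,-0.0024,-0.02,0.0145],[0,-0.0024,-0.02,0.0145],[0,-0.0024,-0.02,0.0145],[0,-0.0024,-0.02,0.0145],[0,-0.0024,-0.02,0.0145],[0,-0.0024,-0.02,0.0145],[0,-0.0012,-0.01,0.0073],[0,0,0,0],[0,0,0,0]],
  ],
)

```text
t: 13.1
tool_pos: [0.4751, -0.0138, 0.0869]
tool_rot: [1.321, 1.133, -1.32]
contact_force: [-0.1, 0.0, -3.3]
opening: 0.0098
```

```bash
cat >> h.py <<'E'
def rails(X,p):
    hsv=cv2.cvtColor(p,cv2.COLOR_RGB2HSV).astype(int);H,S,V=[hsv[...,i] for i in range(3)]
    g=(H>60)&(H<95)&(S>80)&(V<150)&(X[...,2]>.011)&(X[...,2]<.02);D=to_dock(X[g])
    for sg in (1,-1):
        for a,b in ((-.085,-.05),(-.05,0),(0,.065)):
            k=(sg*D[:,1]>.05)&(D[:,0]>a)&(D[:,0]<b)&(sg*D[:,1]<.095)
            if k.sum()>20: print('rail',sg,a,k.sum(),'mid y',np.percentile(D[k,1],[3,97]).mean().round(4),np.ptp(np.percentile(D[k,1],[3,97])).round(4))
    hb=(X[...,2]>.037)&(X[...,2]<.050);z=X[...,2]
    w=(H<25)&(S>60)&hb;D=to_dock(X[w]);m=(abs(D[:,1])<.1)&(D[:,0]<.1);D=D[m]
    if len(D): print('deck',len(D),cv2.minAreaRect(D.astype(np.float32)*1000))
E
python3 - <<'E'
from h import *
o=st();im,X=caddy(o);rails(X,im['pixels']);save('w5.png',im['pixels'])
E
```

```text
t13.10 z0.0869 handle [-0.2402 -0.0008] rel deg -0.43 rear [-0.2112 -0.001 ] orig [-0.1452 -0.0015] F fwd/left/up [-0.   0.1 -3.3] Mz 0.04 op 0.0098 tilt [ 0.  0. -1.]
rim dock [-0.1452 -0.0006] r 74.2 16802 z 0.0837
bar yaw rel deg 0.19 6580 [-0.2411 -0.0215]
rail 1 -0.05 145 mid y 0.0745 0.0104
rail 1 0 443 mid y 0.0742 0.0105
rail -1 -0.085 259 mid y -0.0785 0.0037
rail -1 -0.05 642 mid y -0.0748 0.0108
deck 8470 ((-146.10791015625, -28.75823211669922), (169.18048095703125, 93.0388412475586), 0.027157116681337357)
```

View pics/w5.png

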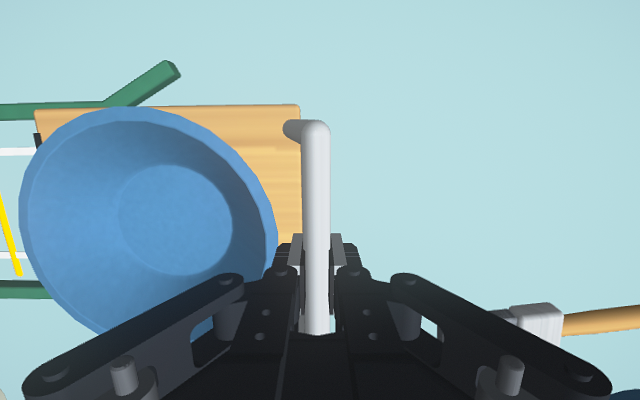

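The wrist view shows the deck between the flared rails, parallel to within 0.1° and centred to within 0.5 mm. Driving straight in.

move_arm(
  increments=[
    [[0.002,0,-0.01,0],[0,-0.0002,-0.02,0],[0,-0.0002,-0.02,0],[0,-0.0002,-0.02,0],[0,-0.0002,-0.02,0],[0,-0.0002,-0.02,0],[0,-0.0002,-0.02,0],[0,-0.0002,-0.02,0],[0,-0.0002,-0.02,0],[0,-0.0002,-0.02,0],[0,-0.0002,-0.02,0],[0,-0.0002,-0.02,0],[0,-0.0002,-0.02,0],[0,-0.0002,-0.02,0],[0,-0.0002,-0.02,0],[0,-0.0002,-0.02,0],[0,-0.0002,-0.02,0],[0,-0.0002,-0.02,0],[0,0,-0.01,0],[0,0,0,0]],
  ],
)

```text
t: 14.82
tool_pos: [0.4883, 0.0759, 0.0866]
tool_rot: [1.321, 1.133, -1.319]
contact_force: [1.9, 0.4, 2.3]
opening: 0.0105
```

```bash
python3 - <<'E'
from h import *
o=st();im,X=caddy(o);rails(X,im['pixels'])
E
```

```text
t14.82 z0.0866 handle [-0.1495 -0.0009] rel deg -0.42 rear [-0.1205 -0.0011] orig [-0.0545 -0.0015] F fwd/left/up [ 0.7 -1.8  2.3] Mz -0.07 op 0.0105 tilt [ 0.001  0.001 -1.   ]
rim dock [-0.0545 -0.0009] r 74.3 16995 z 0.0836
bar yaw rel deg 0.03 6561 [-0.1505 -0.0213]
rail -1 -0.085 214 mid y -0.0788 0.0028
rail -1 -0.05 305 mid y -0.079 0.0029
rail -1 0 514 mid y -0.0752 0.0104
deck 8478 ((-55.36884307861328, -29.374183654785156), (92.86083984375, 169.26150512695312), 89.91512298583984)
```

move_arm(
  increments=[
    [[0,0,-0.01,0],[0,-0.0001,-0.01,0],[0,-0.0001,-0.01,0],[0,-0.0001,-0.01,0],[0,-0.0001,-0.01,0],[0,-0.0001,-0.01,0],[0,-0.0001,-0.01,0],[0,-0.0001,-0.01,0],[0,-0.0001,-0.01,0],[0,-0.0001,-0.01,0],[0,-0.0001,-0.01,0],[0,-0.0001,-0.01,0],[0,0,-0.006,0]],
  ],
)

```text
t: 15.95
tool_pos: [0.4924, 0.1066, 0.0862]
tool_rot: [1.321, 1.133, -1.321]
contact_force: [2.3, -1.9, 3.9]
opening: 0.01
```

```bash
python3 - <<'E'
from h import *
o=st()
E
```

```text
t15.95 z0.0862 handle [-0.1185 -0.0005] rel deg -0.45 rear [-0.0895 -0.0007] orig [-0.0236 -0.0013] F fwd/left/up [-1.6 -2.6  3.9] Mz -0.06 op 0.0100 tilt [ 0. -0. -1.]
```

move_arm(
  increments=[
    [[-0.002,0,-0.008,0],[0,0,-0.008,0],[0,0,-0.008,0],[0,0,-0.006,0],[0,0,-0.004,0],[0,0,0,0],[0,0,0,0]],
  ],
)

```text
t: 16.53
tool_pos: [0.4932, 0.1152, 0.0864]
tool_rot: [1.321, 1.134, -1.321]
contact_force: [1.7, 1.0, 0.3]
opening: 0.0101
```

```bash
python3 - <<'E'
from h import *
o=st();im,X=caddy(o);rails(X,im['pixels']);st();st()
E
```

```text
t16.53 z0.0864 handle [-0.11 -0.  ] rel deg -0.44 rear [-0.081  -0.0003] orig [-0.015  -0.0008] F fwd/left/up [ 1.3 -1.5  0.3] Mz -0.02 op 0.0101 tilt [-0.001  0.001 -1.   ]
rim dock [-0.0145 -0.0009] r 74.2 18064 z 0.0848
bar yaw rel deg -0.13 6564 [-0.111  -0.0206]
rail -1 -0.085 183 mid y -0.0784 0.0034
rail -1 -0.05 375 mid y -0.0786 0.0036
rail -1 0 471 mid y -0.0787 0.0035
deck 8575 ((-14.979728698730469, -29.267925262451172), (92.52899169921875, 169.63465881347656), 89.32991027832031)
t16.58 z0.0864 handle [-0.1101 -0.    ] rel deg -0.44 rear [-0.0811 -0.0003] orig [-0.0151 -0.0008] F fwd/left/up [ 1.  -0.9  0.7] Mz -0.01 op 0.0102 tilt [-0.001  0.    -1.   ]
t16.58 z0.0864 handle [-0.1101 -0.    ] rel deg -0.44 rear [-0.0811 -0.0003] orig [-0.0151 -0.0008] F fwd/left/up [ 1.  -0.9  0.7] Mz -0.01 op 0.0102 tilt [-0.001  0.    -1.   ]
```

move_arm(
  increments=[
    [[0,0,-0.004,0],[0,0,-0.004,0],[0,0,-0.004,0],[0,0,-0.004,0],[0,0,-0.004,0],[0,0,0,0],[0,0,0,0]],
  ],
)

```text
t: 17.17
tool_pos: [0.4942, 0.1198, 0.0867]
tool_rot: [1.32, 1.133, -1.321]
contact_force: [0.3, -0.2, 1.5]
opening: 0.0099
```

```bash
cat >> h.py <<'E'
def ff(n=4):
    F=[]
    for i in range(n):
        o=ctrl.get_obs();F.append(o['contact_force'][:2]@[np.cos(da),np.sin(da)]);
        if i<n-1: ctrl.get_image('side')
    print('fwd force',np.round(F,2),'mean %.2f'%np.mean(F));st()
E
python3 -c "
from h import *
ff()"
```

```text
fwd force [-0.17  1.37  0.3  -0.14] mean 0.34
t17.32 z0.0867 handle [-0.1053 -0.0004] rel deg -0.45 rear [-0.0763 -0.0006] orig [-0.0103 -0.0011] F fwd/left/up [-0.1  0.2 -0.1] Mz 0.05 op 0.0104 tilt [-0.001 -0.    -1.   ]
```

Free up to −10 mm, with a bias of about 0.3 N and noise of about 0.8 N. Now feeling forward in 0.5 mm steps.

move_arm(
  increments=[
    [[0,0,-0.002,0],[0,0,-0.002,0],[0,0,-0.002,0],[0,0,-0.002,0],[0,0,-0.002,0],[0,0,-0.002,0],[0,0,0,0]],
  ],
)

```text
t: 17.9
tool_pos: [0.4947, 0.1228, 0.0867]
tool_rot: [1.321, 1.133, -1.321]
contact_force: [-1.0, -0.1, 0.9]
opening: 0.0099
```

```bash
python3 -c "
from h import *
ff()"
```

```text
fwd force [-0.24  0.62  0.1  -0.58] mean -0.02
t18.05 z0.0867 handle [-0.1022 -0.0005] rel deg -0.45 rear [-0.0732 -0.0007] orig [-0.0072 -0.0012] F fwd/left/up [-0.6  0.3  0.8] Mz -0.02 op 0.0100 tilt [-0.  0. -1.]
```

move_arm(
  increments=[
    [[0,0,-0.002,0],[0,0,-0.002,0],[0,0,-0.002,0],[0,0,-0.002,0],[0,0,0,0]],
  ],
)

```text
t: 18.47
tool_pos: [0.4951, 0.1248, 0.0867]
tool_rot: [1.321, 1.133, -1.321]
contact_force: [-1.2, 0.4, 0.8]
opening: 0.0098
```

move_arm(
  increments=[
    [[0,0,-0.002,0],[0,0,-0.002,0],[0,0,0,0],[0,0,0,0]],
  ],
)

```text
t: 18.8
tool_pos: [0.4952, 0.1258, 0.0867]
tool_rot: [1.321, 1.133, -1.321]
contact_force: [-1.3, 1.2, -1.1]
opening: 0.0098
```

```bash
python3 -c "
from h import *
ff()"
```

```text
fwd force [ 1.02  0.34 -0.36  0.13] mean 0.28
t18.95 z0.0867 handle [-0.0992 -0.0006] rel deg -0.45 rear [-0.0702 -0.0008] orig [-0.0042 -0.0013] F fwd/left/up [ 0.1  1.2 -0.3] Mz 0.01 op 0.0099 tilt [-0.  0. -1.]
```

move_arm(
  increments=[
    [[0,0,-0.002,0],[0,0,-0.002,0],[0,0,-0.002,0],[0,0,0,0],[0,0,0,0]],
  ],
)

```text
t: 19.37
tool_pos: [0.4955, 0.1272, 0.0868]
tool_rot: [1.321, 1.133, -1.321]
contact_force: [-1.2, 0.3, -0.8]
opening: 0.0098
```

```bash
python3 -c "
from h import *
ff(3)"
```

```text
fwd force [ 0.1  -1.1   0.78] mean -0.08
t19.47 z0.0868 handle [-0.0977 -0.0006] rel deg -0.45 rear [-0.0687 -0.0008] orig [-0.0027 -0.0013] F fwd/left/up [ 0.8  1.2 -0.1] Mz 0.00 op 0.0100 tilt [-0.  0. -1.]
```

move_arm(
  increments=[
    [[0,0,-0.002,0],[0,0,-0.002,0],[0,0,-0.002,0],[0,0,0,0],[0,0,0,0]],
  ],
)

```text
t: 19.88
tool_pos: [0.4958, 0.1283, 0.0868]
tool_rot: [1.32, 1.132, -1.321]
contact_force: [-1.9, -2.6, -0.4]
opening: 0.0098
```

```bash
python3 -c "
from h import *
ff(3)"
```

```text
fwd force [-2.8  -3.   -4.21] mean -3.34
t19.98 z0.0869 handle [-0.0966 -0.0008] rel deg -0.45 rear [-0.0676 -0.001 ] orig [-0.0016 -0.0015] F fwd/left/up [-4.2  2.4 -0.5] Mz 0.07 op 0.0102 tilt [ 0.    -0.001 -1.   ]
```

Contact at about −2.7 mm, now about 3.5 N. Adding 1.5 mm.

move_arm(
  increments=[
    [[0,0,-0.002,0],[0,0,-0.002,0],[0,0,-0.002,0],[0,0,0,0],[0,0,0,0]],
  ],
)

```text
t: 20.4
tool_pos: [0.496, 0.1294, 0.0869]
tool_rot: [1.319, 1.132, -1.322]
contact_force: [-1.4, -4.0, 0.9]
opening: 0.01
```

```bash
python3 -c "
from h import *
ff(3)"
```

```text
fwd force [-4.2  -6.54 -5.99] mean -5.58
t20.50 z0.0869 handle [-0.0954 -0.0008] rel deg -0.44 rear [-0.0664 -0.001 ] orig [-0.0004 -0.0015] F fwd/left/up [-6.   1.5 -0. ] Mz 0.11 op 0.0101 tilt [-0.    -0.002 -1.   ]
```

move_arm(
  increments=[
    [[0,0,-0.002,0],[0,0,-0.0015,0],[0,0,0,0],[0,0,0,0],[0,0,0,0],[0,0,0,0]],
  ],
)

```text
t: 21.0
tool_pos: [0.4961, 0.1299, 0.0869]
tool_rot: [1.319, 1.131, -1.322]
contact_force: [-2.5, -7.2, 1.7]
opening: 0.0097
```

```bash
python3 -c "
from h import *
ff(4)"
```

```text
fwd force [-7.47 -7.33 -9.19 -7.55] mean -7.88
t21.15 z0.0869 handle [-0.095  -0.0009] rel deg -0.45 rear [-0.066  -0.0011] orig [ 0.     -0.0016] F fwd/left/up [-7.6  1.3  0.8] Mz 0.06 op 0.0101 tilt [-0.    -0.003 -1.   ]
```

About 8 N. I'll hold for a good second.

move_arm(
  increments=[
    [[0,0,-0.0008,0],[0,0,0,0],[0,0,0,0],[0,0,0,0],[0,0,0,0],[0,0,0,0],[0,0,0,0],[0,0,0,0],[0,0,0,0],[0,0,0,0],[0,0,0,0],[0,0,0,0],[0,0,0,0],[0,0,0,0],[0,0,0,0],[0,0,0,0]],
  ],
)

```text
t: 22.48
tool_pos: [0.4962, 0.13, 0.0869]
tool_rot: [1.319, 1.131, -1.322]
contact_force: [-2.4, -7.9, 0.9]
opening: 0.0102
```

```bash
python3 -c "
from h import *
ff(4)"
```

```text
fwd force [-8.13 -8.14 -8.33 -8.24] mean -8.21
t22.63 z0.0870 handle [-0.0949 -0.0009] rel deg -0.45 rear [-0.0659 -0.0012] orig [ 0.0001 -0.0017] F fwd/left/up [-8.2  0.8  1.3] Mz 0.06 op 0.0100 tilt [-0.    -0.003 -1.   ]
```

move_arm(
  increments=[
    [[0,0,0.0024,0],[0,0,0.0024,0],[0,0,0.0024,0],[0,0,0.0024,0],[0,0,0.0024,0],[0,0,0.0024,0],[0,0,0.0024,0],[0,0,0,0],[0,0,0,0],[0,0,0,0]],
  ],
)

```text
t: 23.47
tool_pos: [0.4956, 0.1274, 0.0869]
tool_rot: [1.322, 1.133, -1.32]
contact_force: [0.1, -0.6, -1.9]
opening: 0.0097
```

```bash
python3 -c "
from h import *
ff(4)"
```

```text
fwd force [-0.56 -0.11  0.03 -0.98] mean -0.41
t23.62 z0.0869 handle [-0.0976 -0.0007] rel deg -0.45 rear [-0.0686 -0.0009] orig [-0.0026 -0.0014] F fwd/left/up [-1.  -0.5 -1.9] Mz 0.04 op 0.0103 tilt [ 0.     0.001 -1.   ]
```

move_arm(
  increments=[
    [[0,0,0.002,0],[0,0,0.002,0],[0,0,0,0],[0,0,0,0]],
  ],
)

```text
t: 23.95
tool_pos: [0.4954, 0.1261, 0.0868]
tool_rot: [1.321, 1.133, -1.321]
contact_force: [-0.1, 0.1, -2.7]
opening: 0.0099
```

move_arm(
  increments=[
    [[0,0,0,0],[0,0,0,0],[0,0,0,0],[0,0,0,0],[0,0,0,0],[0,0,0,0],[0,0,0,0],[0,0,0,0],[0,0,0,0],[0,0,0,0]],
  ],
  gripper=0,
)

```text
t: 24.78
tool_pos: [0.4954, 0.1261, 0.0868]
tool_rot: [1.321, 1.133, -1.321]
contact_force: [-0.2, 0.0, -0.2]
opening: 0.0855
```

move_arm(
  increments=[
    [[-0.02,0,0,0],[-0.04,0,0,0],[-0.05,0,0,0],[-0.05,0,0,0],[-0.05,0,0,0],[-0.05,0,0,0],[-0.05,0,0,0],[-0.05,0,0,0],[-0.05,0,0,0],[-0.04,0,0,0],[0,0,0,0],[0,0,0,0],[0,0,0,0]],
  ],
)

```text
t: 25.87
tool_pos: [0.495, 0.126, 0.1986]
tool_rot: [1.32, 1.134, -1.322]
contact_force: [-1.2, -0.4, 0.9]
opening: 0.0852
```

```bash
python3 - <<'E'
from h import *
o=st();im,X=caddy(o);rails(X,im['pixels']);s=ctrl.get_image('side')
z=X[...,2];D=to_dock(X);m=(z>.112)&(z<.125)&(abs(D[...,0]+.098)<.03)&(abs(D[...,1])<.08);P=D[m]
print('bar',cv2.minAreaRect(P.astype(np.float32)*1000))
save('w6.png',np.vstack([cv2.resize(im['pixels'],(560,350)),cv2.resize(s['pixels'][190:345,180:456],(560,250))]))
E
```

```text
t25.87 z0.1986 handle [-0.099  -0.0002] rel deg -0.45 rear [-0.07   -0.0005] orig [-0.004 -0.001] F fwd/left/up [-0.6  1.2  0.9] Mz -0.03 op 0.0852 tilt [-0.001 -0.    -1.   ]
rim dock [-0.0042 -0.0002] r 74.0 7538 z 0.0837
bar yaw rel deg 0.29 2369 [-0.0992 -0.0075]
rail -1 -0.085 117 mid y -0.0786 0.0032
rail -1 -0.05 150 mid y -0.0783 0.0031
rail -1 0 240 mid y -0.0784 0.0039
deck 4622 ((-5.091407775878906, -0.8872146606445312), (149.05014038085938, 168.50303649902344), 89.94999694824219)
bar ((-99.16397857666016, -1.238861083984375), (12.277690887451172, 129.8102264404297), 0.36685848236083984)
```

View pics/w6.png

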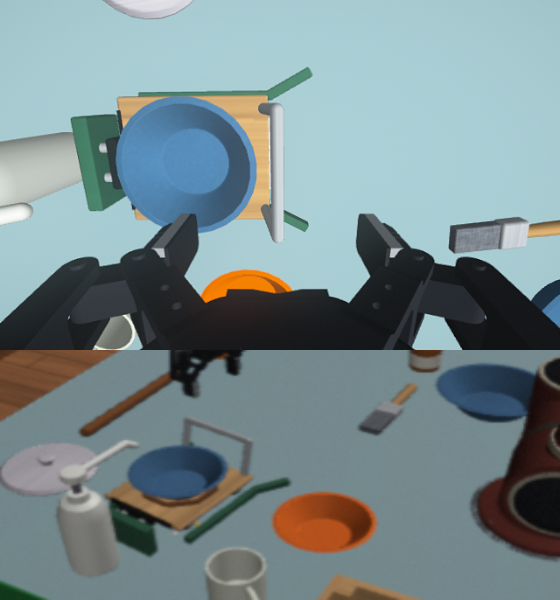

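The pictures show the caddy parked straight at about −5 mm along and −1 mm across. The basin is central, the gripper is clear and the bystanders haven't moved. Handing in.

```bash
python3 -c "
from station import ctrl
print(ctrl.finish_job())"
```

```text
the job is handed in; nothing more can be done
None
```

The caddy is parked in the bay past the ridge, and I handed the job in at about 26 s of the 67 s allowed. No verdict is reported.

**What I did**
- I gripped the handle, arced left, then pushed straight for about 97 mm, ending with the caddy's origin 295 mm before the bay's. That should have straightened both castors well before the mouth.
- I arced right onto the centre line, drove between the rails and crossed the ridge.
- The nose met the buffer at about x = −2.7 mm. It leaned there at about 8.2 N for more than a second (forward force at the wrist), then I backed off about 5 mm, let go and raised the gripper clear.

**Last checks**
- **Caddy:** origin about −5 mm along and −1 mm across in the bay's frame, heading off by less than 0.4°.
- **Basin:** within about 1 mm of the deck's centre, rim height as it was before the push.
- **Other things on the table:** none looked moved in the last picture; I did not measure them again.

**What failed or disagreed**
- **First grasp:** it closed above the bar. The fingertips stand about 8 mm behind the reported TCP, where the description puts them 14 mm ahead. I measured this and gripped 22 mm lower.
- **Grip opening:** it read about 10 mm on the 12 mm bar.
- **Heading:** the bar's heading in the camera differed from the tool's by about 0.5°.
- **Castor angles:** I never measured them directly; I inferred them from the distance pushed.

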